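# Clear the brush keeper's lid and crack it open

### The job

Two tins of wax are standing on the lid of the grey brush keeper: move them, upright, into empty cells of the divided crate, one per cell. Then pull up the keeper's lid, which has a bar handle, until the stuck seal lets go, without throwing it wide open, and keep holding it ajar with the front edge about 4 cm up so that the box can air: finish while still holding it. Leave the jar in the crate and everything else on the bench where it is.

Things in the scene. Friction and masses are not known exactly. Their poses are not given: they have to be found in the camera images.
- keeper: Brush keeper: grey steel box fixed to the bench, 220 (its x) x 200 (its y) x 100 mm high, with a grey hinged lid. Origin: centre of its underside, on the bench; x points from the front (handle side) to the hinge side, z up. The flat top of the shut lid is 116 mm above the bench; the lid, 226 x 206 x 12 mm, overhangs by 3 mm.
- lid (a joint): Lid angle, rad: 0 shut, grows as the front edge rises, stop at 0.7; 0.18 puts the front edge 40 mm up. Hinged on the keeper's +x side. Its seal is stuck: at the handle it takes a pull that peaks at about 13 N (12 to 15) within the first 0.02 rad (4 mm), fades to nothing by 0.1 rad, and then leaves only the weight of the lid (0.4 to 0.6 kg; 2 to 3 N at the handle). Let go, it falls shut.
- lid_handle (a point): Middle of the lid's grip bar: round dark steel, 12 mm thick, 110 mm long along the keeper's y, axis 42 mm above the lid's top, a post at each end (98 mm clear between). Lid shut: 88 mm to the keeper's -x of its origin, 158 mm above the bench. Axes turn with the lid: x away from the front, y along the bar, z out of the lid's top.
- keeper_hinge (a point): Middle of the lid's hinge axis, which runs along the keeper's y: 110 mm to the keeper's +x of its origin, 102 mm above the bench. With the lid shut the handle bar is 198 mm from it horizontally and 56 mm above it.
- tin_a_mid (a point): Centre (half-way up) of one wax tin: closed bare metal cylinder with a pale paper band, 56 mm across, 90 mm high, 0.17 to 0.35 kg; z is its axis. Starts upright on the lid.
- tin_b_mid (a point): Centre (half-way up) of the other wax tin, the same as the first. Starts upright on the lid.
- crate: Plywood crate fixed to the bench, 190 x 190 x 50 mm high, walls, floor and dividers 6 mm; origin: centre of its underside, axes along its walls. Crossing dividers make four cells 86 mm square inside, centred at (+-46, +-46) mm in its frame; a tin standing in one has its centre 51 mm above the bench. The cell at (+46, +46) holds the jar; the other three are empty.
- jar_mid (a point): Centre of the amber glass jar with black lid, 54 mm across, 88 mm high, that stands in one cell of the crate; to be left there.
- glue_mid (a point): Centre of a white glue bottle, 54 mm across, 130 mm high; leave alone.
- offcut_mid (a point): Centre of a pale wood offcut, 50 x 110 x 30 mm, lying close behind the keeper; leave alone.
- tape_mid (a point): Centre of a black tape measure, 60 x 32 x 58 mm; leave alone.
- brush_mid (a point): A point on a wood-handled brush lying on the bench; leave alone.
- square_mid (a point): Centre of the stock of a try square lying flat (stock 120 mm, blade 160 mm); leave alone.
- block_mid (a point): Centre of a cork sanding block, 100 x 55 x 44 mm; leave alone.
Mind the look-alikes: they are no part of the job. Leave any blue look-alike of the part that bears jar_mid alone.

How it is judged:
By the outcome, as a careful person would: the job done as asked, in the order asked, and still so for the second after the job is handed in, while the arm keeps its last pose, push and grip.
It also fails if it takes over 72 s, if anything falls off the work surface, if the arm or the gripper's body presses on something with over 40 N, if the wrist force passes 120 N, or if a joint passes its speed limit or range.

### The arm

A 6-joint arm with a two-finger parallel gripper is mounted at the origin on the work surface. World frame = base frame: x ahead of the robot, y to its left, z up, the work surface at z = 0. Lengths are in mm, angles in rad, forces in N, time in s.
With the tool pointing down it reaches from about 300 to 775 mm from the base axis. Payload 14.6 kg.
Tool frame: the origin (TCP) lies at the very end of the fingers, on their centre line; the grasp point (between the pads) lies 19 mm behind it; z points along the fingers, y is the line along which they close (so a half turn about z gives the same grasp; the last joint's range is limited). The gripper opens to 94 mm and grips with 3 to 60 N. Pads are 16 mm wide; open, the fingers measure 119 mm over their backs; the gripper's body (75 mm by 177 mm) begins 78 mm behind the grasp point.
Start: joints at [1.078, 0.3, 1.521, -0, 1.321, -0.067], TCP at [227.173, 500.881, 205.446] pointing down, gripper open.
Joint ranges: [-3.03, 3.03], [-0.79, 2.21], [0.23, 2.52], [-1.04, 4.18], [0, 3.07], [-2.55, 2.55]. Speed limits (rad/s): [2.22, 2.22, 2.57, 3.14, 3.14, 3.14].

### API

Orientations are given as [roll, pitch, yaw] about the fixed x, y, z axes, in that order (R = Rz(yaw) Ry(pitch) Rx(roll)).
In Python, from cell import manip, optics gives the robot as it stands.
- The arm moves only by the shell command python3 -m crank 'ROWS' [FORCE]. ROWS is JSON, a list of rows, each a list of 7 numbers: the opening in per cent of the stroke, from 0 (shut) to 100 (fully open), then the shift along the tool's x, y, z in mm, then the turn, a rotation vector about the tool's x, y, z in rad. A call has 1 to 10 rows; each row is the pose to reach, as a shift and turn from the pose commanded when the call began, along the tool's axes at that moment; what a row does not reach only later rows make up. A row lasts 1/10 s, in which the tool goes at most 50 mm and 8.59 degrees, less where a joint would pass 70% of its speed; a pose out of reach is approached as far as the arm can. A call with a gripper value outside its range is refused whole. The fingers move at their own pace and stop on an object; FORCE is the grip in N (left out, the last holds). Time passes only in rows, so rows that repeat a pose let the fingers close. It gives the time, the measured TCP pose, the force, the opening and the grip force at its end, in the units of the state.
- manip.read_state(): the state, without advancing time (a new reading comes with each control period).
- optics.camera(name): name is "scene" or "top" or "wrist"; returns (picture, depth): 420x560x3 uint8, red, green, blue; 420x560 float32, mm along the optical axis (not along the pixel's ray), 0 where there is no reading.
- optics.calibration(name): a dict with "camera_matrix" (3x3 intrinsics, pixels), "R" (3x3) and "t" (3): a world point X has camera coordinates R X + t. Camera axes: x right, y down, z forward; pixel columns grow to the right and rows downward; lengths in mm; the calibration is good to about 2 mm. A picture is of the moment at which its call begins: read the wrist's pose just before it. calibration takes no time and is no camera call; for the wrist camera it gives the pose at the moment of the call.
- manip.sign_off(): hands the job in; it is judged then, once.
The state is a dict: "clock": time; "joints": joint angles; "qd": joint speeds; "effort": joint torques, N m; "eef_pos": TCP position; "eef_rot": TCP orientation; "wrist_force": force on the tool from outside, world axes, zero at the start; "moment": the same for the moment, N m; "finger_gap": finger opening in mm; "finger_force": force on a finger pad.
Only numpy, scipy, OpenCV 4.12 (cv2) and the standard library are available. Lean on these libraries where they do the work, as an engineer would, in place of code of your own. Each camera call takes 0.05 s, during which the arm holds its last target. There are 200 camera calls.

## Working session

There is one attempt and no reset: what is moved stays moved. The work goes in short steps, Python scripts to look and compute and a shell command to move; the robot and the scene stay as the last step left them, time stands still between calls to the robot, and variables do not carry over. Pictures are saved under pics/ and viewed, at most 10 in all, crops included, and the job is handed in when it is done.

```bash
ls; mkdir -p pics
cat > h.py <<'E'
import numpy as np, cv2
from cell import manip, optics
from scipy.spatial.transform import Rotation as Ro
def snap(n,f):
    c=optics.calibration(n); p,d=optics.camera(n)
    cv2.imwrite(f'pics/{f}.png',p[:,:,::-1]); np.savez(f'pics/{f}.npz',p=p,d=d,K=c['camera_matrix'],R=c['R'],t=c['t'])
def cloud(f):
    z=np.load(f'pics/{f}.npz');d=z['d'];v,u=np.indices(d.shape)
    X=np.linalg.inv(z['K'])@np.stack([u.ravel()*d.ravel(),v.ravel()*d.ravel(),d.ravel()])
    W=(np.array(z['R']).T@(X-np.array(z['t']).reshape(3,1))).T.reshape(d.shape+(3,))
    W[d==0]=np.nan; return W,z['p']
def delta(pos,rpy):
    "shift & rotvec in current tool frame to reach pose"
    s=manip.read_state();R=Ro.from_euler('xyz',s['eef_rot']);
    T=Ro.from_euler('xyz',rpy)
    return R.inv().apply(np.array(pos)-s['eef_pos']).round(1),(R.inv()*T).as_rotvec().round(3)
E
python3 - <<'E'
from h import *
snap('top','top0'); snap('scene','scene0')
s=manip.read_state();print(s)
E
```

```text
pics
{'clock': 0.1, 'joints': array([ 1.07838484e+00,  3.00428744e-01,  1.52147231e+00,  1.56663424e-05,
        1.32064514e+00, -6.65763163e-02]), 'qd': array([ 0.00063204, -0.00133034, -0.00229744, -0.00060343,  0.00018207,
        0.00016226]), 'effort': array([-1.59508098e-03, -5.32637787e+01, -3.53282726e+01,  7.08582345e-02,
        2.34507979e-02, -3.44784723e-05]), 'eef_pos': array([227.08634406, 500.70951068, 204.95556124]), 'eef_rot': array([-3.14064224e+00, -7.85776386e-05,  2.71575356e+00]), 'wrist_force': array([ 0.08635587,  0.12595894, -0.1884312 ]), 'moment': array([-0.03053761,  0.02218921, -0.03432243]), 'finger_force': 0.0, 'finger_gap': 93.92269029407414}
```

View pics/top0.png

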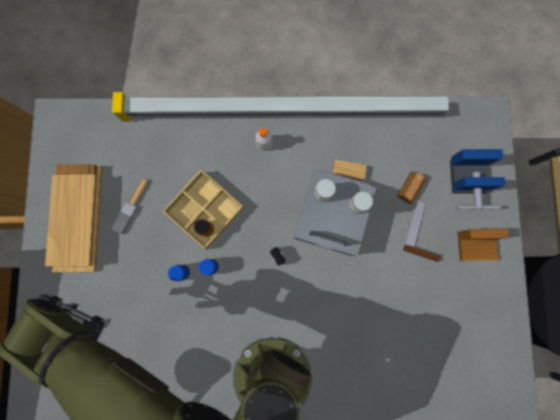

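View pics/scene0.png

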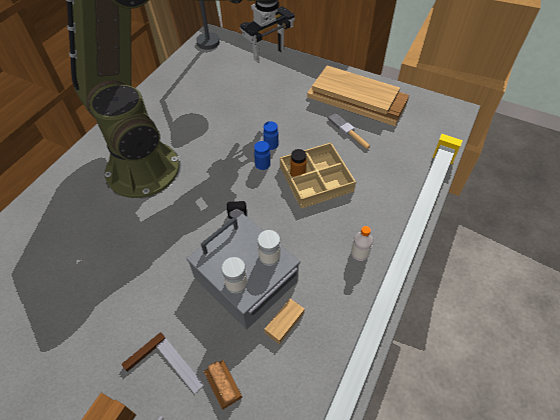

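Top view: tins at (325,189) and (362,202) on the lid, handle about (330,238), crate centred at (204,209) with the jar in its (203,228) cell. Two blue look-alikes stand at (178,272) and (207,267).

Run:
```python
from h import *
W,p=cloud('top0')
def reg(u0,u1,v0,v1,z0,z1):
    A=W[v0:v1,u0:u1].reshape(-1,3);return A[(A[:,2]>z0)&(A[:,2]<z1)]
for n,b in dict(tb=(312,340,175,200),ta=(348,376,188,214)).items():
    A=reg(*b,190,225);print(n,len(A),cv2.minEnclosingCircle(A[:,:2].astype(np.float32)),A.mean(0))
A=reg(185,220,215,240,75,120);print('jar',len(A),cv2.minEnclosingCircle(A[:,:2].astype(np.float32)),A.mean(0))
for n,b in dict(lid=(285,385,160,265,108,124),crate=(155,250,165,255,42,58),bar=(300,365,220,255,145,175)).items():
    A=reg(*b);print(n,len(A),A.mean(0),cv2.minAreaRect(A[:,:2].astype(np.float32)))
```

```text
tb 301 ((581.2050170898438, -161.25347900390625), 28.58252716064453) [ 579.98561131 -160.38898307  205.12886004]
ta 301 ((542.7979125976562, -268.88970947265625), 28.57915687561035) [ 541.92153223 -267.25618494  205.09006617]
jar 201 ((480.5596923828125, 222.40182495117188), 25.129066467285156) [479.63052085 221.89873819  93.69158727]
lid 3765 [ 514.32141082 -196.70449697  115.86797888] ((524.198974609375, -201.8501434326172), (206.23764038085938, 230.93223571777344), 72.80744934082031)
crate 601 [541.90880795 230.97305036  47.97432339] ((544.8704833984375, 230.30564880371094), (191.6324462890625, 189.91912841796875), 48.46151351928711)
bar 161 [ 437.68910972 -174.54430576  162.54965148] ((438.00677490234375, -174.4638214111328), (118.75788116455078, 12.032100677490234), 72.20968627929688)
```

Run:
```python
from h import *
print(delta([580.5,-161,270],[np.pi,0,1.27]))
```

```text
(array([-595.2, -456.7,  -64.7]), array([-1.000e-03,  1.000e-03,  1.446e+00]))
```

```bash
python3 -m crank '[[100,0,0,-40,0,0,0.1],[100,-30,-23,-65,0,0,0.2],[100,-65,-50,-65,0,0,0.34],[100,-100,-77,-65,0,0,0.48],[100,-135,-104,-65,0,0,0.62],[100,-170,-130,-65,0,0,0.76],[100,-205,-157,-65,0,0,0.9],[100,-240,-184,-65,0,0,1.04],[100,-275,-211,-65,0,0,1.18],[100,-310,-238,-65,0,0,1.32]]' 20
python3 - <<'E'
from h import *
print(delta([580.5,-161,270],[np.pi,0,1.27]))
E
```

```text
clock: 1.1
eef_pos: [411.6, 154.3, 270.4]
eef_rot: [-3.142, 0.0, 1.39]
wrist_force: [0.4, 0.5, 0.2]
finger_gap: 93.8
finger_force: 0.0
(array([-279.8,  222.9,    0.4]), array([-0.  ,  0.  ,  0.12]))
```

```bash
python3 -m crank '[[100,-35,28,0,0,0,0.06],[100,-70,56,0,0,0,0.12],[100,-105,84,0,0,0,0.12],[100,-140,112,0,0,0,0.12],[100,-175,140,0,0,0,0.12],[100,-210,168,0,0,0,0.12],[100,-245,196,0,0,0,0.12],[100,-275,220,0,0,0,0.12],[100,-279,223,0,0,0,0.12],[100,-279,223,0,0,0,0.12]]'
python3 - <<'E'
from h import *
snap('wrist','w1')
print(delta([580.5,-161,167],[np.pi,0,1.27]))
W,p=cloud('w1')
A=W.reshape(-1,3);A=A[(abs(A[:,2]-206)<6)]
d=A[:,:2]
for c in ([580.5,-161],[542.3,-268]):
    B=d[np.linalg.norm(d-c,axis=1)<42];print(len(B),cv2.minEnclosingCircle(B.astype(np.float32)) if len(B) else 0)
E
```

```text
clock: 2.1
eef_pos: [582.1, -158.0, 269.5]
eef_rot: [-3.14, -0.0, 1.275]
wrist_force: [-0.0, 1.1, -0.3]
finger_gap: 93.7
finger_force: 0.0
(array([-4.20e+00, -1.00e-01,  1.03e+02]), array([-0.001, -0.   ,  0.006]))
4626 ((584.516357421875, -160.32872009277344), 27.876806259155273)
921 ((546.2888793945312, -268.2899475097656), 28.512487411499023)
```

View pics/w1.png

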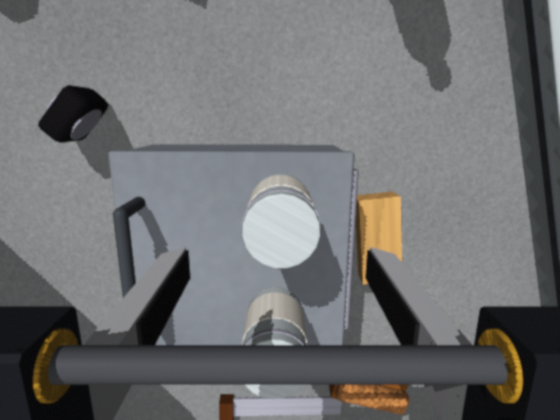

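The tin's top is at (281,229), well between the fingers.

```bash
python3 -m crank '[[100,-2.5,2,30,0,0,0],[100,-2.5,2,60,0,0,0],[100,-2.5,2,90,0,0,0],[100,-2.5,2,102,0,0,0],[55,-2.5,2,102,0,0,0],[50,-2.5,2,102,0,0,0],[50,-2.5,2,102,0,0,0],[50,-2.5,2,102,0,0,0],[50,-2.5,2,102,0,0,0],[50,-2.5,2,102,0,0,0]]' 20
```

```text
clock: 3.15
eef_pos: [583.6, -160.5, 169.1]
eef_rot: [3.141, 0.0, 1.276]
wrist_force: [0.5, -0.8, 3.2]
finger_gap: 55.6
finger_force: 20.0
```

```bash
python3 -m crank '[[50,0,0,-8,0,0,0],[50,0,0,-25,0,0,0],[50,0,0,-45,0,0,0],[50,30,-7,-50,0,0,0],[50,70,-17,-50,0,0,0],[50,115,-28,-50,0,0,0],[50,160,-39,-50,0,0,0],[50,205,-50,-50,0,0,0],[50,250,-61,-50,0,0,0],[50,295,-72,-50,0,0,0]]'
python3 - <<'E'
from h import *
print(delta([609.5,234.5,100],[np.pi,0,1.27]))
E
```

```text
clock: 4.15
eef_pos: [599.9, 144.6, 218.7]
eef_rot: [-3.141, 0.0, 1.276]
wrist_force: [0.9, -0.8, -3.2]
finger_gap: 55.5
finger_force: 20.0
(array([ 88.8, -16.9, 118.7]), array([-0.   ,  0.   ,  0.006]))
```

```bash
python3 -m crank '[[50,30,-6,0,0,0,0],[50,60,-12,10,0,0,0],[50,80,-16,30,0,0,0],[50,88,-17,65,0,0,0],[50,88,-17,100,0,0,0],[50,88,-17,118,0,0,0],[50,88,-17,118,0,0,0],[50,88,-17,118,0,0,0]]'
python3 - <<'E'
from h import *
print(delta([611,234.5,59],[np.pi,0,1.27]))
snap('top','top1')
z=cv2.imread('pics/top1.png')[150:270,140:270];cv2.imwrite('pics/top1c.png',cv2.resize(z,None,fx=4,fy=4))
E
```

```text
clock: 4.95
eef_pos: [609.9, 231.9, 101.3]
eef_rot: [3.141, -0.0, 1.276]
wrist_force: [0.9, -0.1, -3.3]
finger_gap: 55.8
finger_force: 20.0
(array([ 2.8,  0.3, 42.3]), array([ 0.   , -0.   ,  0.006]))
```

View pics/top1c.png

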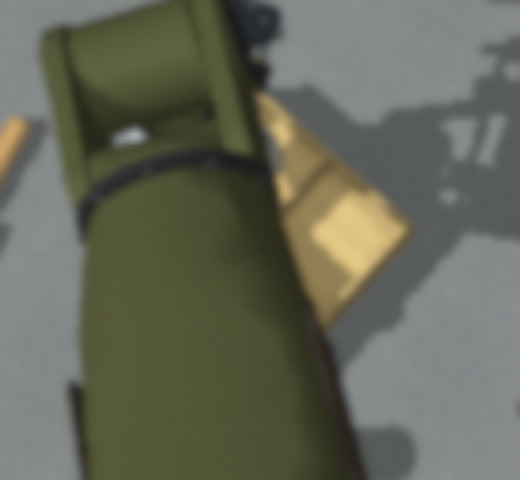

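The arm hides the crate cell, so I'm descending on force feedback.

```bash
python3 -m crank '[[50,3,0,10,0,0,0],[50,3,0,20,0,0,0],[50,3,0,30,0,0,0],[50,3,0,36,0,0,0],[50,3,0,40,0,0,0],[50,3,0,41,0,0,0],[50,3,0,41,0,0,0]]'
```

```text
clock: 5.7
eef_pos: [610.6, 234.8, 59.5]
eef_rot: [3.141, -0.0, 1.276]
wrist_force: [0.2, -0.2, -2.8]
finger_gap: 55.9
finger_force: 20.0
```

Almost down: lower 1.5 mm more, release and rise, then go back for the other tin.

```bash
python3 -m crank '[[50,0,0,1.5,0,0,0],[50,0,0,1.5,0,0,0],[62,0,0,1.5,0,0,0],[75,0,0,1.5,0,0,0],[75,0,0,1.5,0,0,0],[78,0,0,-20,0,0,0],[78,0,0,-60,0,0,0],[90,0,0,-105,0,0,0],[100,0,0,-150,0,0,0],[100,0,0,-200,0,0,0]]'
python3 - <<'E'
from h import *
print(delta([545,-268.3,270],[np.pi,0,1.27]))
snap('wrist','w2')
E
```

```text
clock: 6.7
eef_pos: [610.0, 234.6, 260.9]
eef_rot: [-3.141, 0.001, 1.276]
wrist_force: [1.1, 0.1, 0.0]
finger_gap: 92.4
finger_force: 0.0
(array([-500.1,   84. ,   -8.9]), array([-0.001,  0.001,  0.006]))
```

View pics/w2.png

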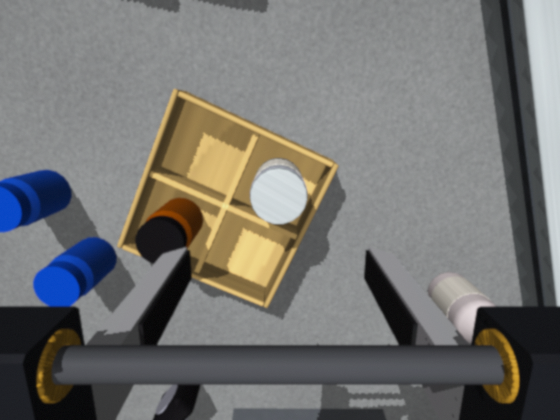

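The first tin stands in the far cell with its top at (279,190). The crate rim corners are at (178,92), (335,163), (268,305) and (121,243), and the right-hand free cell is at about (245,250).

```bash
python3 -m crank '[[100,-45,8,-3,0,0,0],[100,-95,16,-6,0,0,0],[100,-145,25,-9,0,0,0],[100,-195,33,-9,0,0,0],[100,-245,42,-9,0,0,0],[100,-294,50,-9,0,0,0],[100,-343,58,-9,0,0,0],[100,-392,66,-9,0,0,0],[100,-441,74,-9,0,0,0],[100,-488,82,-9,0,0,0]]'
python3 - <<'E'
from h import *
print(delta([545,-268.3,167.5],[np.pi,0,1.27]))
z=np.load('pics/w2.npz');K,R,t=z['K'],z['R'],np.array(z['t']).ravel()
P=[]
for u,v in [(178,92),(335,163),(268,305),(121,243)]:
    d=R.T@np.linalg.inv(K)@[u,v,1];c=-R.T@t;P.append(c+d*(50-c[2])/d[2])
P=np.array(P)[:,:2];print(P.round(1),P.mean(0),np.linalg.norm(P-np.roll(P,1,0),axis=1)); c=P.mean(0)
print('cells',[(c+(q-c)*.484).round(1) for q in P])
W,_=cloud('w2');A=W.reshape(-1,3);A=A[(abs(A[:,2]-96)<5)&(np.linalg.norm(A[:,:2]-[610,234],axis=1)<40)];print(cv2.minEnclosingCircle(A[:,:2].astype(np.float32)),A[:,2].std(),A[:,2].mean())
E
```

```text
clock: 7.75
eef_pos: [546.4, -258.1, 268.4]
eef_rot: [3.141, 0.0, 1.276]
wrist_force: [1.0, 0.4, -0.6]
finger_gap: 94.1
finger_force: 0.0
(array([-10.2,   1.6, 100.9]), array([0.   , 0.   , 0.006]))
[[542.8 359.4]
 [678.  242.6]
 [558.5 101.1]
 [421.6 225.2]] [550.21179014 232.06972626] [180.8079282  178.66859384 185.16689564 184.8551601 ]
cells [array([546.6, 293.7]), array([612.1, 237.2]), array([554.2, 168.7]), array([487.9, 228.8])]
((611.9801025390625, 234.7191162109375), 27.871461868286133) 0.8546865955428576 96.00070175663477
```

```bash
python3 -m crank '[[100,-9.5,1.5,20,0,0,0],[100,-10,1.5,60,0,0,0],[100,-10,1.5,90,0,0,0],[100,-10,1.5,100,0,0,0],[55,-10,1.5,100,0,0,0],[50,-10,1.5,100,0,0,0],[50,-10,1.5,100,0,0,0],[50,-10,1.5,100,0,0,0],[50,-10,1.5,100,0,0,0],[50,-10,1.5,100,0,0,0]]' 20
python3 -m crank '[[50,0,0,-8,0,0,0],[50,0,0,-25,0,0,0],[50,0,0,-50,0,0,0],[50,30,-9,-60,0,0,0],[50,70,-20,-60,0,0,0],[50,115,-33,-60,0,0,0],[50,160,-46,-60,0,0,0],[50,205,-59,-60,0,0,0],[50,250,-72,-60,0,0,0],[50,295,-85,-60,0,0,0]]'
python3 - <<'E'
from h import *
print(delta([551.5,167,101],[np.pi,0,1.27]))
E
```

```text
clock: 8.75
eef_pos: [545.8, -266.1, 169.1]
eef_rot: [3.141, 0.0, 1.276]
wrist_force: [0.5, 0.0, 3.6]
finger_gap: 55.4
finger_force: 20.0
clock: 9.75
eef_pos: [549.6, 42.8, 229.0]
eef_rot: [3.141, -0.0, 1.276]
wrist_force: [1.9, -0.5, -1.9]
finger_gap: 55.6
finger_force: 20.0
(array([119.4, -34.3, 128. ]), array([ 0.   , -0.   ,  0.006]))
```

```bash
python3 -m crank '[[50,40,-11,0,0,0,0],[50,80,-23,10,0,0,0],[50,108,-31,30,0,0,0],[50,119,-34,65,0,0,0],[50,119,-34,100,0,0,0],[50,119,-34,127,0,0,0],[50,119,-34,127,0,0,0],[50,119,-34,127,0,0,0]]'
python3 - <<'E'
from h import *
print(delta([551.5,167,59],[np.pi,0,1.27]))
E
```

```text
clock: 10.55
eef_pos: [552.4, 164.7, 102.5]
eef_rot: [3.141, -0.0, 1.276]
wrist_force: [0.6, -0.5, -2.4]
finger_gap: 55.9
finger_force: 20.0
(array([ 1.9, -1.5, 43.5]), array([ 0.   , -0.   ,  0.006]))
```

```bash
python3 -m crank '[[50,2,-1.5,10,0,0,0],[50,2,-1.5,20,0,0,0],[50,2,-1.5,30,0,0,0],[50,2,-1.5,36,0,0,0],[50,2,-1.5,40,0,0,0],[50,2,-1.5,42.5,0,0,0],[50,2,-1.5,43.5,0,0,0],[50,2,-1.5,43.5,0,0,0]]'
```

```text
clock: 11.35
eef_pos: [551.4, 167.1, 59.0]
eef_rot: [3.141, -0.0, 1.276]
wrist_force: [-4.0, -1.9, 8.0]
finger_gap: 55.4
finger_force: 20.0
```

```bash
python3 -m crank '[[62,0,0,-0.5,0,0,0],[75,0,0,-0.5,0,0,0],[75,0,0,-0.5,0,0,0],[78,0,0,-20,0,0,0],[78,0,0,-60,0,0,0],[78,0,0,-105,0,0,0],[60,0,0,-150,0,0,0],[40,0,0,-190,0,0,0],[40,0,0,-190,0,0,0]]'
python3 - <<'E'
from h import *
print(delta([440,-174,250],[np.pi,0,1.265]))
snap('wrist','w3')
E
```

```text
clock: 12.25
eef_pos: [552.8, 167.4, 253.9]
eef_rot: [3.134, -0.005, 1.276]
wrist_force: [0.2, 0.3, -1.5]
finger_gap: 52.9
finger_force: 0.0
(array([-359.5,   -8.7,    2.1]), array([ 0.008, -0.005,  0.011]))
```

View pics/w3.png

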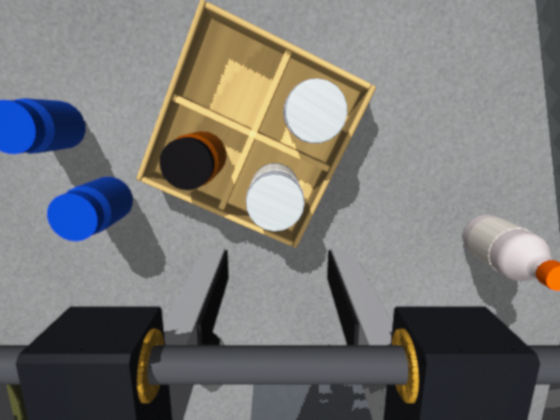

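Both tins stand in cells, tops at (316,110) and (275,198), and the jar is untouched. Next is the handle.

```bash
python3 -m crank '[[40,-45,-1,0,0,0,0],[40,-95,-2,2,0,0,0],[40,-145,-3,2,0,0,0],[40,-195,-5,2,0,0,0],[40,-245,-6,2,0,0,0],[40,-295,-7,2,0,0,0],[40,-335,-8,2,0,0,0],[40,-357,-8,2,0,0,0],[40,-357,-8,2,0,0,0],[40,-357,-8,2,0,0,0]]'
python3 - <<'E'
from h import *
W,_=cloud('w3');A=W.reshape(-1,3)
for c in ([612,235],[552,167]):
    B=A[(abs(A[:,2]-96)<5)&(np.linalg.norm(A[:,:2]-c,axis=1)<40)];print(cv2.minEnclosingCircle(B[:,:2].astype(np.float32)),B[:,2].std(),B[:,2].mean())
snap('wrist','w4')
W,_=cloud('w4');A=W.reshape(-1,3)
B=A[(A[:,2]>145)&(A[:,2]<175)&(np.linalg.norm(A[:,:2]-[440,-174],axis=1)<80)];print('bar',len(B),B.mean(0),cv2.minAreaRect(B[:,:2].astype(np.float32)),np.percentile(B[:,2],95))
B=A[(abs(A[:,2]-116)<6)&(np.linalg.norm(A[:,:2]-[525,-202],axis=1)<180)];print('lid',len(B),B.mean(0),cv2.minAreaRect(B[:,:2].astype(np.float32)))
print(delta([440,-174,140],[np.pi,0,1.265]))
E
```

```text
clock: 13.3
eef_pos: [439.6, -172.0, 245.0]
eef_rot: [-3.14, -0.0, 1.275]
wrist_force: [0.7, 0.0, -0.2]
finger_gap: 37.8
finger_force: 0.0
((611.6743774414062, 234.5013885498047), 27.880695343017578) 0.8099584059585768 96.08286108852141
((551.6780395507812, 164.56744384765625), 27.836936950683594) 0.8355893260853837 96.02908441154055
bar 2321 [ 442.40006137 -169.76595215  162.76528991] ((441.4212951660156, -173.57383728027344), (120.05647277832031, 11.389976501464844), 72.88577270507812) 164.75843527330395
lid 53024 [ 533.53354719 -187.63175054  116.14967947] ((525.1157836914062, -200.22732543945312), (205.65374755859375, 226.2767333984375), 72.8502197265625)
(array([ -2.4,   1. , 105.2]), array([-0.001, -0.   ,  0.011]))
```

View pics/w4.png

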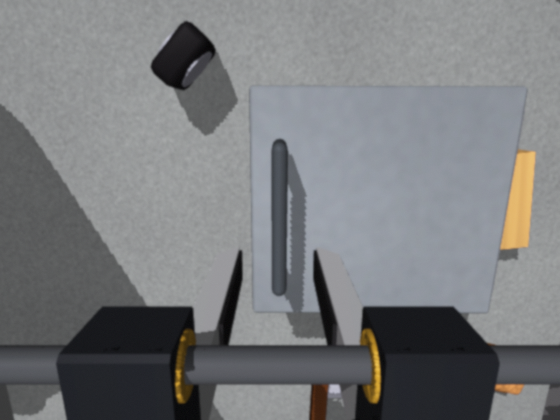

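The bar at (280,215) lies centred between the fingers.

```bash
python3 -m crank '[[40,-1,2,20,0,0,0],[40,-1,2,60,0,0,0],[40,-1,2,90,0,0,0],[40,-1,2,104,0,0,0],[20,-1,2,105,0,0,0],[5,-1,2,105,0,0,0],[5,-1,2,105,0,0,0],[5,-1,2,105,0,0,0],[5,-1,2,105,0,0,0],[5,-1,2,105,0,0,0]]' 45
```

```text
clock: 14.35
eef_pos: [440.4, -173.1, 141.7]
eef_rot: [-3.139, -0.0, 1.276]
wrist_force: [-12.6, 5.7, 9.3]
finger_gap: 10.6
finger_force: 45.0
```

```bash
python3 -m crank '[[5,0.2,0.4,-1,0.005,0,0],[5,0,0.4,-2,0.01,0,0],[5,0,0.8,-4,0.02,0,0],[5,0,1.2,-6,0.03,0,0],[5,0,1.7,-8,0.04,0,0],[5,0,2.2,-10,0.05,0,0],[5,0,2.2,-10,0.05,0,0]]' 45
```

```text
clock: 15.05
eef_pos: [441.8, -173.5, 149.8]
eef_rot: [-3.085, -0.001, 1.276]
wrist_force: [-9.8, 4.9, -8.0]
finger_gap: 11.1
finger_force: 45.0
```

```bash
python3 -m crank '[[5,0,0.2,-2,0.01,0,0],[5,0,0.5,-4,0.02,0,0],[5,0,1,-6,0.03,0,0],[5,0,1.5,-8,0.04,0,0],[5,0,2,-10,0.05,0,0],[5,0,2.6,-12,0.06,0,0],[5,0,3.2,-14,0.07,0,0],[5,0,3.8,-15.5,0.08,0,0],[5,0,4.4,-17.5,0.09,0,0],[5,0,4.4,-17.5,0.09,0,0]]' 45
python3 - <<'E'
from h import *
snap('wrist','w5');snap('scene','s5')
W,_=cloud('w5')
z=np.load('pics/w5.npz')
# lid plane fit in keeper frame
c=np.array([525,-200.5]);a=-0.299;A=W.reshape(-1,3);A=A[~np.isnan(A[:,0])]
k=np.c_[(A[:,:2]-c)@[np.cos(a),np.sin(a)],(A[:,:2]-c)@[-np.sin(a),np.cos(a)],A[:,2]]
B=k[(k[:,0]>-60)&(k[:,0]<100)&(abs(k[:,1])<95)&(k[:,2]>105)&(k[:,2]<165)]
m=np.polyfit(B[:,0],B[:,2],1);r=B[:,2]-np.polyval(m,B[:,0]);B=B[abs(r)<4];m=np.polyfit(B[:,0],B[:,2],1)
print(len(B),'theta',-np.arctan(m[0]))
E
```

```text
clock: 16.05
eef_pos: [447.1, -175.1, 168.1]
eef_rot: [-2.996, -0.001, 1.276]
wrist_force: [-13.5, 6.7, -0.8]
finger_gap: 10.4
finger_force: 45.0
58233 theta 0.13320742278628359
```

```bash
python3 -m crank '[[5,0,-0.5,-1,0.005,0,0],[5,0,-0.5,-2.5,0.015,0,0],[5,0,-0.3,-4.5,0.025,0,0],[5,0,0.3,-6.5,0.035,0,0],[5,0,1,-8.5,0.045,0,0],[5,0,1.2,-9,0.047,0,0],[5,0,1.2,-9,0.047,0,0],[5,0,1.2,-9,0.047,0,0]]' 45
cat > th.py <<'E'
from h import *
import sys
snap('wrist',sys.argv[1])
W,_=cloud(sys.argv[1])
c=np.array([525,-200.5]);a=-0.299;A=W.reshape(-1,3);A=A[~np.isnan(A[:,0])]
k=np.c_[(A[:,:2]-c)@[np.cos(a),np.sin(a)],(A[:,:2]-c)@[-np.sin(a),np.cos(a)],A[:,2]]
B=k[(k[:,0]>-60)&(k[:,0]<100)&(abs(k[:,1])<95)&(k[:,2]>105)&(k[:,2]<175)]
m=np.polyfit(B[:,0],B[:,2],1)
for _ in range(3):
    r=B[:,2]-np.polyval(m,B[:,0]);B=B[abs(r)<4];m=np.polyfit(B[:,0],B[:,2],1)
print(len(B),'theta',-np.arctan(m[0]),manip.read_state()['moment'])
E
python3 th.py w6
```

```text
clock: 16.95
eef_pos: [450.6, -176.2, 177.7]
eef_rot: [-2.953, -0.001, 1.276]
wrist_force: [-8.0, 6.4, -2.5]
finger_gap: 10.7
finger_force: 45.0
58898 theta 0.18447944579267372 [ 1.06167718  1.45508938 -0.13379065]
```

```bash
python3 -m crank '[[5,0,-0.3,0.5,-0.002,0,0],[5,0,-0.3,0.5,-0.002,0,0],[5,0,-0.3,0.5,-0.002,0,0],[5,0,-0.3,0.5,-0.002,0,0],[5,0,-0.3,0.5,-0.002,0,0]]' 45
python3 th.py w7; python3 -c "
from h import *
snap('scene','s7')"
```

```text
clock: 17.5
eef_pos: [450.6, -176.2, 177.7]
eef_rot: [-2.957, -0.0, 1.276]
wrist_force: [-6.4, 6.0, -1.1]
finger_gap: 10.8
finger_force: 45.0
58886 theta 0.1840980524933212 [ 1.01666161  1.23498625 -0.21552119]
```

View pics/s7.png

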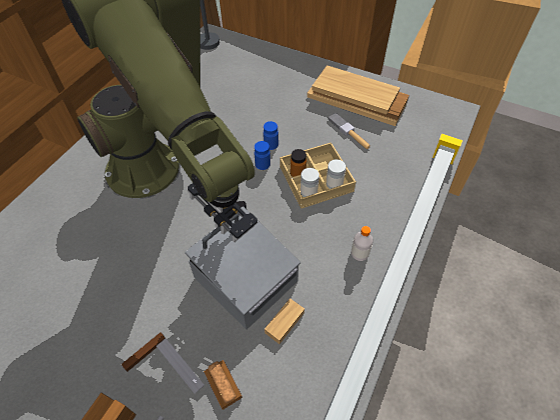

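The tins stand in the crate at (310,182) and (336,174). The lid is held ajar by its handle at (230,225), and everything else is where it was.

```bash
python3 -c "
from cell import manip
print(manip.sign_off())"
```

```text
the job is handed in; nothing more can be done
None
```

Both wax tins stand upright in separate crate cells, and the keeper's seal has let go, with the lid still held ajar at about 0.184 rad (front edge about 41 mm up); handed in at about 17.6 s.

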